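Seat the proud stopper and start the mixer

TASK

One of the bottles in the rack on the mixer has its stopper standing proud: press that stopper fully home, gently, with the fingertips. Then press the round key on the mixer's control box to start it, let the key come back up, and withdraw. Grasp and lift nothing; do not touch the other bottles or the things standing around, and do not press the other two keys.

Things in the scene. Friction and masses are not known exactly. Their poses are not given: they have to be found in the camera images.
- rack: fixed bottle rack, a purple block 130 (its x) x 192 (its y) x 35 mm high, standing on the platform of a white bench mixer (170 x 230 mm, platform top 85 mm above the table). Origin: centre of its underside. Six wells 36 mm square and 25 mm deep, at x = -31 and +31 mm and y = -62, 0 and +62 mm; five hold a bottle, the one at x = +31, y = +62 is empty
- bottle_a: loose amber glass bottle with a white paper label, 34 mm across, 70 mm tall without its stopper, upright in a well of the rack (the one whose stopper stands proud; in any of the five filled wells). Origin: centre of its underside, 95 mm above the table; z up
- stopper_a (a joint): how far this bottle's stopper has been pressed in, m: 0 = standing 12 mm proud of the bottle's mouth, 0.012 = fully home on the mouth. Starts at 0 to 0.003. It slides stiffly (about 4 N) and stays where it is left; fully home it meets a firm stop
- stopper_a_top (a point): centre of the flat top of this bottle's light grey rubber stopper (round flange 25 mm across, 6 mm thick), about 180 to 183 mm above the table at the start and 171 mm when home
- bottle_b: loose amber glass bottle with a white paper label, 34 mm across, 70 mm tall without its stopper, upright in a well of the rack (its stopper is already home, its top 76 mm above the origin; to be left alone). Origin: centre of its underside, 95 mm above the table; z up
- stopper_b (a joint): how far this bottle's stopper has been pressed in, m: 0 = standing 12 mm proud of the bottle's mouth, 0.012 = fully home on the mouth. Starts home
- bottle_c: loose amber glass bottle with a white paper label, 34 mm across, 70 mm tall without its stopper, upright in a well of the rack (its stopper is already home, its top 76 mm above the origin; to be left alone). Origin: centre of its underside, 95 mm above the table; z up
- stopper_c (a joint): how far this bottle's stopper has been pressed in, m: 0 = standing 12 mm proud of the bottle's mouth, 0.012 = fully home on the mouth. Starts home
- bottle_d: loose amber glass bottle with a white paper label, 34 mm across, 70 mm tall without its stopper, upright in a well of the rack (its stopper is already home, its top 76 mm above the origin; to be left alone). Origin: centre of its underside, 95 mm above the table; z up
- stopper_d (a joint): how far this bottle's stopper has been pressed in, m: 0 = standing 12 mm proud of the bottle's mouth, 0.012 = fully home on the mouth. Starts home
- bottle_e: loose amber glass bottle with a white paper label, 34 mm across, 70 mm tall without its stopper, upright in a well of the rack (its stopper is already home, its top 76 mm above the origin; to be left alone). Origin: centre of its underside, 95 mm above the table; z up
- stopper_e (a joint): how far this bottle's stopper has been pressed in, m: 0 = standing 12 mm proud of the bottle's mouth, 0.012 = fully home on the mouth. Starts home
- control_box: fixed white control box of the mixer, 130 (its x) x 200 (its y) x 52 mm high, on the table, with a dark display on the +x side of its top and three light grey keys in a row along its y axis, 60 mm apart, in any order. Origin: centre of its underside
- key_round (a joint): the start key: round, 26 mm across: how far it is pressed, m: 0 = up, 0.006 = fully down. Sprung: 2.4 N starts it moving, about 5 N holds it fully down, and it comes back up by itself
- key_round_top (a point): centre of the top face of the round key, 67 mm above the table when up; the key stands 12 mm above its black surround
- key_square (a joint): square key, 24 x 24 mm; to be left alone: how far it is pressed, m: 0 = up, 0.006 = fully down. Sprung: 2.4 N starts it moving, about 5 N holds it fully down, and it comes back up by itself
- key_square_top (a point): centre of the top face of the square key, 67 mm above the table when up; the key stands 12 mm above its black surround
- key_bar (a joint): long bar key, 46 (along the box's x) x 13 mm; to be left alone: how far it is pressed, m: 0 = up, 0.006 = fully down. Sprung: 2.4 N starts it moving, about 5 N holds it fully down, and it comes back up by itself
- key_bar_top (a point): centre of the top face of the bar key, 67 mm above the table when up; the key stands 12 mm above its black surround
- tip_box: loose bystander: white pipette-tip box with a clear lid, 87 x 127 x 80 mm high. Origin: centre of its underside
- beaker: loose bystander: open glass beaker, 60 mm across, 75 mm tall. Origin: centre of its underside
- jar: loose bystander: closed amber jar, 60 mm across, 85 mm tall. Origin: centre of its underside
Not all that is in view belongs to the job. What is shaped like the bottle_a but blue or green is not meant.

How it is judged:
On the way, in this order (a step that is already met when the one before it is completed fails the run):
1. the proud stopper is fully home, the start key not yet pressed (value of joint stopper_a above 0.0105 m and value of joint key_round below 0.001 m), for 0.2 s.
2. the round key is pressed down (value of joint stopper_a above 0.0105 m and value of joint key_round above 0.004 m), for 0.05 s.
At the end, for the whole second after the job is handed in: All five stoppers home to within 1.5 mm, all keys up again (within 1 mm), every bottle at rest, upright (7 degrees) in its own well within 8 mm, bystanders within 10 mm of where they stood (all of step 1 and value of joint each of stopper_b, stopper_c, stopper_d, stopper_e above 0.0105 m and value of joint each of key_square, key_bar below 0.001 m and distance of each of bottle_a, bottle_b, bottle_c, bottle_d, bottle_e from where it was at the start of the episode below 0.008 m and angle between each of bottle_a, bottle_b, bottle_c, bottle_d, bottle_e's own z axis and vertical below 0.12 rad and linear speed of each of bottle_a, bottle_b, bottle_c, bottle_d, bottle_e below 0.02 m/s and distance of each of tip_box, beaker, jar from where it was at the start of the episode below 0.01 m); the robot touches nothing.
It fails at once if the start key pressed before the proud stopper is home (value of joint key_round above 0.003 m and value of joint stopper_a below 0.0105 m).
It fails at once if another bottle or its stopper touched (over 1 N) (contact force between any of the fingers, the arm and bottle_b above 1 N or contact force between any of the fingers, the arm and bottle_c above 1 N or contact force between any of the fingers, the arm and bottle_d above 1 N or contact force between any of the fingers, the arm and bottle_e above 1 N).
It fails at once if the square or the bar key pressed (over 2 mm) (value of joint any of key_square, key_bar above 0.002 m).
It fails at once if the proud bottle pressed hard (over 40 N), or a bottle lifted (over 8 mm) or tipped (over 14 degrees) (contact force between any of the fingers, the arm and bottle_a above 40 N or height (world z) of any of bottle_a, bottle_b, bottle_c, bottle_d, bottle_e above 0.103 m or angle between any of bottle_a, bottle_b, bottle_c, bottle_d, bottle_e's own z axis and vertical above 0.25 rad).
It fails at once if a bystander touched (over 1 N) or moved (contact force between any of the fingers, the arm and tip_box above 1 N or contact force between any of the fingers, the arm and beaker above 1 N or contact force between any of the fingers, the arm and jar above 1 N or distance of any of tip_box, beaker, jar from where it was at the start of the episode above 0.01 m).
It also fails if it takes over 40 s, if anything falls off the work surface, if the arm or the gripper's body presses on something with over 40 N, if the wrist force passes 120 N, or if a joint passes its speed limit or range.

ROBOT

A 6-joint arm with a two-finger parallel gripper is mounted at the origin on the work surface. World frame = base frame: x ahead of the robot, y to its left, z up, the work surface at z = 0. Lengths are in m, angles in rad, forces in N, time in s.
With the tool pointing down it reaches from about 0.35 to 0.775 m from the base axis. Payload 7.3 kg.
Tool frame: the origin (TCP) lies between the finger pads; the fingertips stand 25 mm ahead of it and the grasp point (between the pads) lies 6 mm ahead of it; y points along the fingers, z is the direction in which the jaws open and shut, and the axes are right-handed (so a half turn about y gives the same grasp; the last joint's range is limited). The gripper opens to 92 mm and grips with 3 to 60 N. Pads are 19 mm wide; open, the fingers measure 130 mm over their backs; the gripper's body (75 mm by 190 mm) begins 47 mm behind the grasp point.
Start: joints at [0.991, 0.342, 1.524, -0, 1.275, -0.146], TCP at [0.221, 0.476, 0.252] pointing down, gripper open.
Joint ranges: [-2.53, 2.53], [-0.77, 2.02], [0.04, 2.7], [-1, 4.14], [0.28, 2.66], [-3.11, 3.11]. Speed limits (rad/s): [2.57, 2.57, 3.14, 3.14, 3.14, 3.14].

INTERFACE

Orientations are given as [roll, pitch, yaw] about the fixed x, y, z axes, in that order (R = Rz(yaw) Ry(pitch) Rx(roll)).
In Python, from cell import sensors, read_camera, hand_in gives the robot as it stands. The module is installed in compiled form; this text tells all that it offers.
- The arm moves only by the tool send_rows, never from a script. Its argument "motion" is a list that holds one entry, the list of rows, each a list of 4 numbers: the shift along the tool's x, y, z in m, then the turn about the tool's y in degrees. In form: [[[tx, ty, tz, twist], ...]]. A call has 1 to 8 rows; each row is the pose to reach, as a shift and turn from the pose measured when the call began, along the tool's axes at that moment; what a row does not reach only later rows make up. A row lasts 1/10 s, in which the tool goes at most 50 mm and 8.59 degrees, less where a joint would pass 70% of its speed; a pose out of reach is approached as far as the arm can. A call with a gripper value outside its range is refused whole. "gripper" is the opening, from 0 (shut) to 1 (fully open), set as the call begins (left out, the last holds). The fingers move at their own pace and stop on an object; "grip_force" is the grip in N (left out, the last holds). Time passes only in rows, so rows that repeat a pose let the fingers close. It gives the time, the measured TCP pose, the force and the opening at its end, in the units of the state.
- sensors.observe(): the state, without advancing time (a new reading comes with each control period).
- read_camera(name): name is "scene" or "top" or "wrist"; returns a dict with "frame" (384x512x3 uint8, red, green, blue), "fx", "fy", "cx", "cy" (pixels), "extrinsics" (4x4, takes a point from world to camera coordinates). Camera axes: x right, y up, looking along -z (the intrinsics and any distortion apply to the point x, -y, -z); pixel columns grow to the right and rows downward; lengths in m; the calibration is good to about 2 mm. A picture is of the moment at which its call begins. There is no depth.
- hand_in(): hands the job in, once; it reports no verdict.
The state is a dict: "time": time; "qpos": joint angles; "qvel": joint speeds; "joint_efforts": joint torques, N m; "tool_pos": TCP position; "tool_rot": TCP orientation; "contact_force": force on the tool from outside, world axes, zero at the start; "torque": the same for the moment, N m; "opening": finger opening in m.
Only numpy, scipy, OpenCV 4.12 (cv2) and the standard library are available. Lean on these libraries where they do the work, as an engineer would, in place of code of your own. Each camera call takes 0.05 s, during which the arm holds its last target.

## Working session

There is one attempt and no reset: what is moved stays moved. The work goes in short steps, Python scripts to look and compute and a tool call to move; the robot and the scene stay as the last step left them, time stands still between calls to the robot, and variables do not carry over. Pictures are saved under pics/ and viewed, and the job is handed in when it is done.

Besides the shell and the picture viewer there is one more tool, called after "Emit:" as name(argument=value, ...) on one line, values as JSON. send_rows: Moves the arm, as the interface text tells. Its arguments: {"type":"object","properties":{"motion":{"type":"array"},"gripper":{"type":"number"},"grip_force":{"type":"number"}},"required":["motion"]}

```bash
mkdir -p pics
python3 - <<'E'
from cell import sensors, read_camera
import cv2,numpy as np
s=sensors.observe();print({k:np.round(v,4).tolist() for k,v in s.items()})
for n in("scene","top","wrist"):
    c=read_camera(n);cv2.imwrite(f"pics/{n}0.png",c["frame"][:,:,::-1]);np.savez(f"{n}0.npz",**c)
    print(n,{k:np.round(c[k],4).tolist() for k in c if k!="frame"})
E
```

```text
{'time': 0.0, 'qpos': [0.991, 0.3428, 1.525, -0.0, 1.2754, -0.146], 'qvel': [0.002, -0.0011, -0.0015, 0.0004, -0.0001, -0.0013], 'joint_efforts': [0.0005, -43.1241, -24.4217, 0.0719, 0.056, -0.0001], 'tool_pos': [0.2205, 0.476, 0.251], 'tool_rot': [-1.5724, 0.0002, -0.4338], 'contact_force': [-0.0516, 0.2788, 0.5281], 'torque': [0.0292, 0.0101, 0.0011], 'opening': 0.0918}
scene {'fx': 489.0167, 'fy': 489.0167, 'cx': 260.308, 'cy': 185.681, 'extrinsics': [[0.8793, 0.4761, 0.0104, -0.4954], [-0.4022, 0.7308, 0.5515, 0.1431], [0.255, -0.4891, 0.8341, -1.3232], [0.0, 0.0, 0.0, 1.0]]}
top {'fx': 377.4433, 'fy': 377.4433, 'cx': 255.1478, 'cy': 189.78, 'extrinsics': [[-0.0087, -0.9998, 0.0183, -0.0046], [0.9978, -0.0074, 0.0666, -0.546], [-0.0665, 0.0189, 0.9976, -1.0378], [0.0, 0.0, 0.0, 1.0]]}
wrist {'fx': 283.3525, 'fy': 283.3525, 'cx': 253.4966, 'cy': 194.5998, 'extrinsics': [[0.4205, 0.9073, -0.001, -0.5239], [-0.8693, 0.4025, -0.2867, 0.0362], [-0.2597, 0.1214, 0.958, -0.391], [0.0, 0.0, 0.0, 1.0]]}
```

View pics/scene0.png

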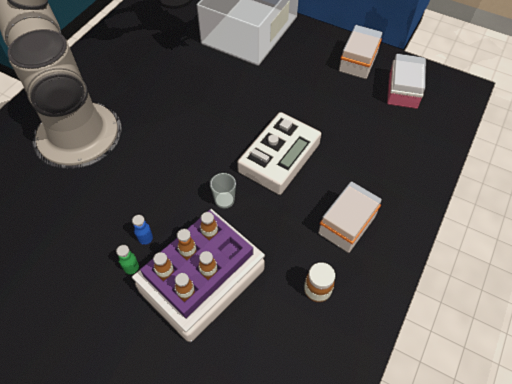

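View pics/top0.png

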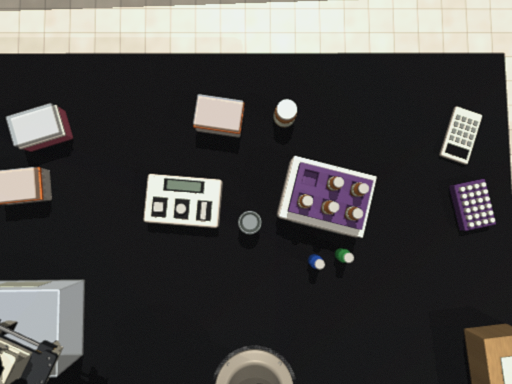

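View pics/wrist0.png

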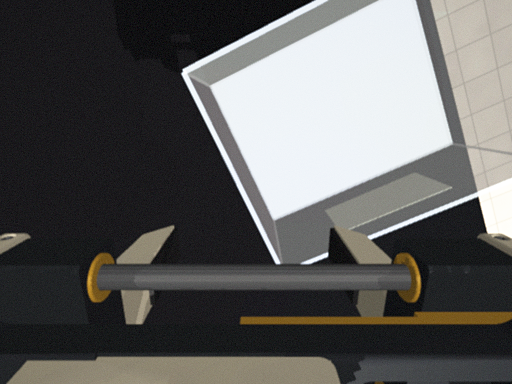

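The scene view shows the rack with five amber bottles around (200,265), the control box around (280,150), and blue and green decoys at (140,230) and (128,260). In the top view the rack is at (327,197) and the box at (183,201). Next I'll enlarge these areas.

Run:
```python
import cv2,numpy as np
a=cv2.imread("pics/scene0.png")[200:340,110:290];b=cv2.imread("pics/top0.png")[150:270,220:390]
cv2.imwrite("pics/s_crop.png",cv2.resize(a,(720,560),interpolation=cv2.INTER_CUBIC))
cv2.imwrite("pics/t_crop.png",cv2.resize(b,(680,480),interpolation=cv2.INTER_CUBIC))
b=cv2.imread("pics/top0.png")[165:235,135:270]
cv2.imwrite("pics/k_crop.png",cv2.resize(b,(675,350),interpolation=cv2.INTER_CUBIC))
```

```text
(no output)
```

View pics/s_crop.png

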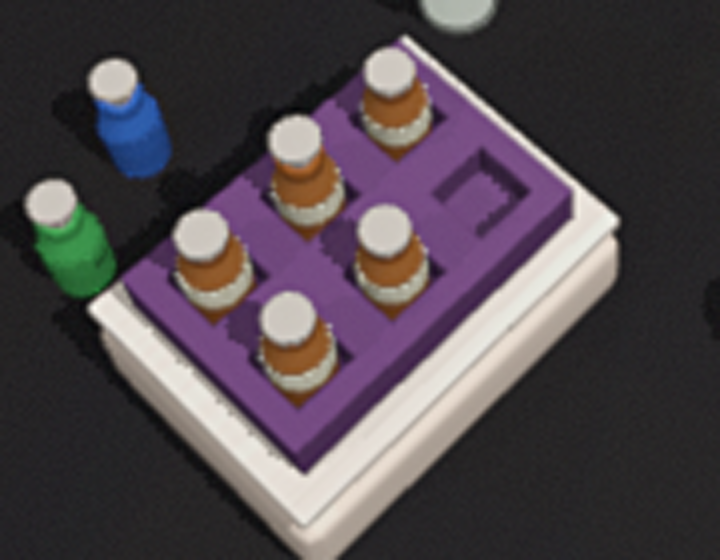

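View pics/t_crop.png

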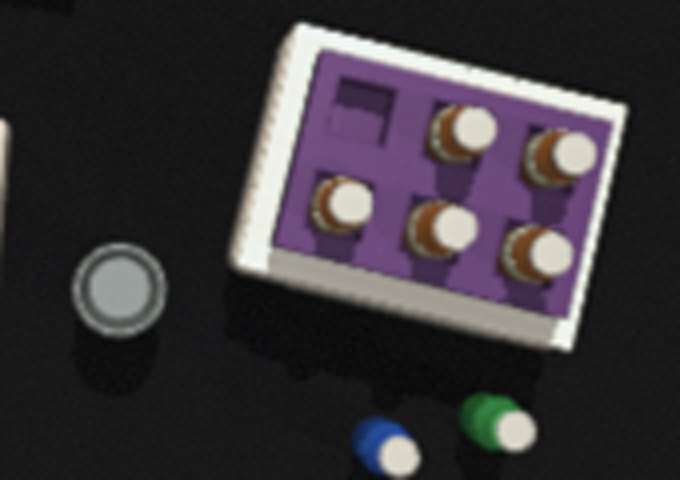

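View pics/k_crop.png

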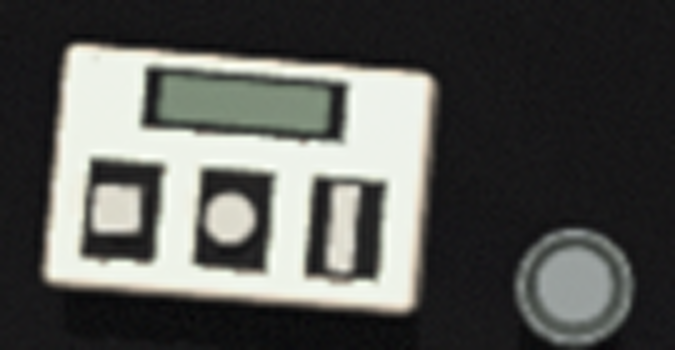

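The candidates in the scene view are the five amber bottles, at about (207,218), (184,235), (160,259), (206,258) and (182,280). The one at (184,235), middle of the -x row, shows a longer neck below its flange. I'll confirm that by triangulating all five.

```bash
cat > h.py <<'E'
import cv2,numpy as np
def ray(c,u,v):
    E=c["extrinsics"];R=E[:3,:3];o=-R.T@E[:3,3]
    d=R.T@np.array([(u-c["cx"])/c["fx"],-(v-c["cy"])/c["fy"],-1.]);return o,d/np.linalg.norm(d)
def plane(c,u,v,z):
    o,d=ray(c,u,v);return o+d*(z-o[2])/d[2]
def tri(a,b):
    (o1,d1),(o2,d2)=a,b
    t=np.linalg.lstsq(np.c_[d1,-d2],o2-o1,rcond=None)[0]
    p,q=o1+t[0]*d1,o2+t[1]*d2;return (p+q)/2,np.linalg.norm(p-q)
def proj(c,p):
    q=c["extrinsics"]@np.r_[p,1];return c["cx"]+c["fx"]*q[0]/-q[2],c["cy"]-c["fy"]*q[1]/-q[2]
def blobs(img,x0,y0,x1,y1,vmin,smax,amin,amax):
    hsv=cv2.cvtColor(img,cv2.COLOR_RGB2HSV);m=((hsv[...,2]>vmin)&(hsv[...,1]<smax)).astype(np.uint8)
    k=np.zeros_like(m);k[y0:y1,x0:x1]=m[y0:y1,x0:x1]
    n,l,s,c=cv2.connectedComponentsWithStats(k,connectivity=4)
    return [(c[i],s[i][2:].tolist()) for i in range(1,n) if amin<s[i][4]<amax]
E
python3 - <<'E'
from h import *
S=dict(np.load("scene0.npz"));T=dict(np.load("top0.npz"))
bs=blobs(S["frame"],110,200,290,340,150,45,60,300);bt=blobs(T["frame"],270,150,390,270,150,60,50,260)
for n,b in(("S",bs),("T",bt)):
    for c,s in b:print(n,np.round(c,1),s)
for c,_ in bs:
    best=min(((tri(ray(S,*c),ray(T,*d)),d) for d,_ in bt),key=lambda x:x[0][1])
    print(np.round(c,1),np.round(best[1],1),np.round(best[0][0],4),round(best[0][1],4))
for c,s in blobs(T["frame"],140,170,225,235,100,60,20,400):print("key",np.round(c,1),s,np.round(plane(T,*c,.067),4))
for c,s in blobs(S["frame"],235,110,325,190,100,60,20,400):print("keyS",np.round(c,1),s,np.round(plane(S,*c,.067),4))
E
```

```text
S [224.  202.3] [17, 7, 89]
S [207.2 217.2] [13, 12, 111]
S [138.  219.8] [11, 11, 92]
S [183.6 234.5] [12, 12, 119]
S [122.4 250.2] [12, 11, 106]
S [205.8 256.8] [13, 13, 130]
S [160.  258.2] [13, 13, 129]
S [181.7 278.9] [14, 13, 138]
T [338.4 181.6] [10, 10, 85]
T [363.4 187.7] [10, 11, 85]
T [307.5 200.4] [10, 10, 86]
T [333.4 206.5] [11, 10, 88]
T [357.6 213. ] [10, 11, 85]
T [348.2 257.1] [10, 9, 72]
T [319.2 263.5] [10, 10, 77]
[224.  202.3] [307.5 200.4] [ 0.5226 -0.1151  0.2152] 0.035
[207.2 217.2] [307.5 200.4] [ 0.5098 -0.131   0.1704] 0.001
[138.  219.8] [319.2 263.5] [ 0.3489 -0.172   0.0868] 0.0001
[183.6 234.5] [333.4 206.5] [ 0.4942 -0.1906  0.1812] 0.0007
[122.4 250.2] [348.2 257.1] [ 0.3643 -0.248   0.0867] 0.0004
[205.8 256.8] [338.4 181.6] [ 0.554  -0.2065  0.1708] 0.0002
[160.  258.2] [357.6 213. ] [ 0.4784 -0.2509  0.1702] 0.0006
[181.7 278.9] [363.4 187.7] [ 0.5388 -0.2666  0.1712] 0.0
key [183.4 185.2] [34, 11, 289] [0.5562 0.1828 0.067 ]
key [180.5 208.3] [10, 11, 86] [0.495  0.1904 0.067 ]
keyS [293.4 152.3] [26, 28, 285] [0.5609 0.1753 0.067 ]
```

Triangulation gives the proud stopper at scene (184,235), at (0.494,-0.191,0.181). The other four read z≈0.170–0.171, so bottle_a is confirmed, and it is amber rather than blue or green. The round key is the middle one, at top (180,208), giving (0.495,0.190). I'll lift first, shut the fingers, and travel high.

Emit:
send_rows(motion=[[[0,-0.04,0,0],[0,-0.08,0,0],[0.04,-0.08,-0.025,0],[0.085,-0.08,-0.045,0],[0.13,-0.08,-0.07,0],[0.17,-0.08,-0.095,0],[0.21,-0.08,-0.12,0],[0.25,-0.08,-0.145,0]]], gripper=0, grip_force=20)

```text
time: 0.95
tool_pos: [0.387, 0.2378, 0.3312]
tool_rot: [-1.572, 0.0, -0.434]
contact_force: [1.3, -0.2, -0.3]
opening: 0.0323
```

```bash
cat >> h.py <<'E'
def delta(s,p):
    from scipy.spatial.transform import Rotation as Ro
    return Ro.from_euler("xyz",s["tool_rot"]).as_matrix().T@(np.array(p)-s["tool_pos"])
E
python3 - <<'E'
from h import *
from cell import sensors,read_camera
s=sensors.observe();print({k:np.round(s[k],4).tolist() for k in("time","qpos","tool_pos","tool_rot","contact_force","opening")})
print(np.round(delta(s,[.494,-.191,.30]),4))
c=read_camera("top");cv2.imwrite("pics/top1.png",c["frame"][:,:,::-1])
E
```

```text
{'time': 0.95, 'qpos': [0.3824, 0.1559, 1.5538, -0.0006, 1.4329, -0.7547], 'tool_pos': [0.387, 0.2378, 0.3312], 'tool_rot': [-1.572, 0.0003, -0.4337], 'contact_force': [1.2872, -0.2493, -0.252], 'opening': 0.0323}
[ 0.2773  0.0316 -0.3441]
```

Emit:
send_rows(motion=[[[0.035,0,-0.04,0],[0.065,0,-0.08,0],[0.095,0,-0.12,0],[0.13,0,-0.16,0],[0.16,0,-0.2,0],[0.19,0,-0.235,0],[0.22,0,-0.27,0],[0.245,0,-0.305,0]]])

```text
time: 1.8
tool_pos: [0.4833, -0.1494, 0.3329]
tool_rot: [-1.575, -0.003, -0.439]
contact_force: [0.9, 0.2, -0.1]
opening: 0.0005
```

Emit:
send_rows(motion=[[[0.015,0.01,-0.02,0],[0.03,0.025,-0.035,0],[0.032,0.03,-0.039,0],[0.032,0.03,-0.039,0],[0.032,0.03,-0.039,0]]])

```text
time: 2.3
tool_pos: [0.4957, -0.1974, 0.3037]
tool_rot: [-1.574, -0.003, -0.438]
contact_force: [0.6, -0.6, 0.3]
opening: 0.0006
```

Run:
```python
from h import *
from cell import sensors,read_camera
s=sensors.observe();print({k:np.round(s[k],4).tolist() for k in("time","tool_pos","tool_rot","contact_force","opening")})
print(np.round(delta(s,[.494,-.191,.215]),4))
for n in("scene","wrist"):
    c=read_camera(n);np.savez(n+"2.npz",**c);f=c["frame"][:,:,::-1]
    p=proj(c,np.array([.494,-.191,.181]));print(n,p)
    if n=="scene": f=cv2.resize(f[150:340,90:290],(800,760))[:600]
    cv2.imwrite(f"pics/{n}2.png",f)
```

```text
{'time': 2.3, 'tool_pos': [0.4957, -0.1974, 0.3037], 'tool_rot': [-1.5742, -0.0033, -0.4378], 'contact_force': [0.5511, -0.6075, 0.2709], 'opening': 0.0006}
[-0.0046  0.0886  0.0054]
scene (np.float64(183.30250361130373), np.float64(234.63214682323974))
wrist (np.float64(259.7773991337986), np.float64(190.19948689880096))
```

View pics/scene2.png

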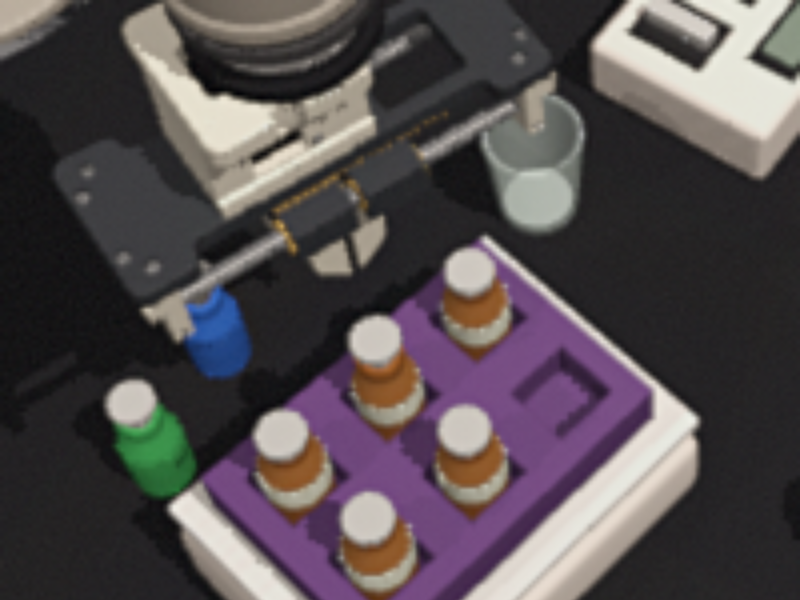

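View pics/wrist2.png

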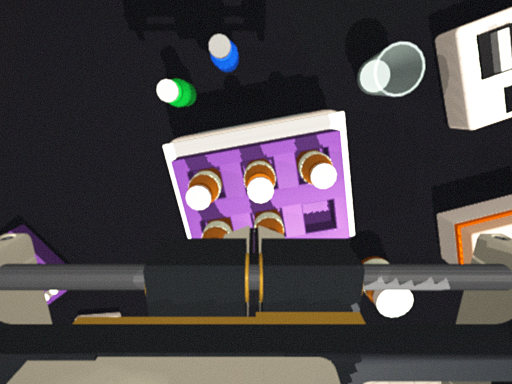

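The scene crop shows the proud bottle at crop (375,340) with the fingers above it. The wrist view has its stopper at (260,189) against a predicted (260,190), so they agree. Before descending I'll check how low the gripper's end brackets hang (crop (175,335)).

Run:
```python
from h import *
from cell import sensors
from scipy.spatial.transform import Rotation as Ro
s=sensors.observe();c=dict(np.load("scene2.npz"));R=Ro.from_euler("xyz",s["tool_rot"]).as_matrix();p=s["tool_pos"]
def cr(q):u,v=proj(c,q);return np.round([(u-90)*4,(v-150)*4],0)
print("tip",cr(p+R@[0,.025,0]))
for z in(-.095,.095):
  for y in(.0,-.02,-.041,-.06):print(z,y,cr(p+R@[0,y,z]))
```

```text
tip [342. 248.]
-0.095 0.0 [137. 333.]
-0.095 -0.02 [126. 310.]
-0.095 -0.041 [115. 285.]
-0.095 -0.06 [103. 260.]
0.095 0.0 [517. 112.]
0.095 -0.02 [514.  87.]
0.095 -0.041 [511.  58.]
0.095 -0.06 [509.  32.]
```

The brackets hang no lower than about TCP height, 25 mm above the tips, so they clear the neighbouring stoppers. Descending to a hover.

Emit:
send_rows(motion=[[[-0.004,0.02,0.005,0],[-0.005,0.05,0.005,0],[-0.005,0.075,0.005,0],[-0.005,0.085,0.005,0],[-0.005,0.085,0.005,0],[-0.005,0.085,0.005,0],[-0.005,0.085,0.005,0]]])

```text
time: 3.1
tool_pos: [0.4944, -0.1914, 0.2207]
tool_rot: [-1.575, -0.007, -0.437]
contact_force: [0.3, -0.9, -0.1]
opening: 0.0004
```

Run:
```python
from h import *
from cell import sensors,read_camera
s=sensors.observe();print({k:np.round(s[k],4).tolist() for k in("time","tool_pos","tool_rot","contact_force")})
print(np.round(delta(s,[.494,-.191,.196]),4))
for n in("scene","wrist"):
    c=read_camera(n);f=c["frame"][:,:,::-1]
    if n=="scene": f=cv2.resize(f[180:300,130:250],(600,600))
    cv2.imwrite(f"pics/{n}3.png",f)
```

```text
{'time': 3.1, 'tool_pos': [0.4944, -0.1914, 0.2207], 'tool_rot': [-1.5747, -0.0074, -0.437], 'contact_force': [0.2609, -0.8681, -0.0537]}
[-0.0007  0.0247  0.0002]
```

View pics/scene3.png

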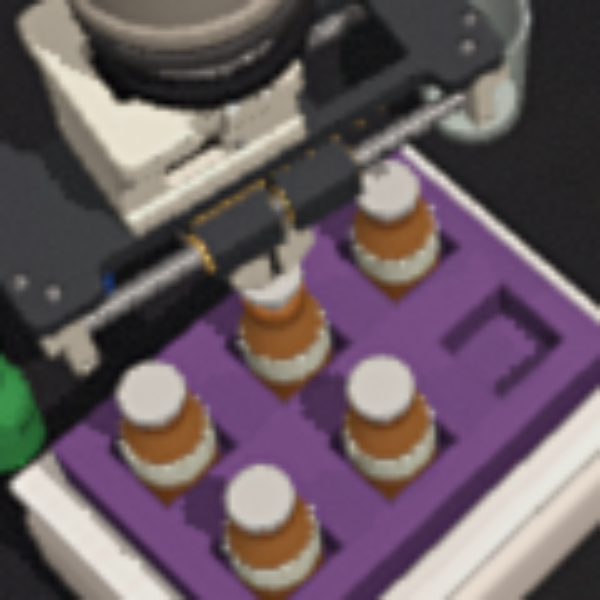

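View pics/wrist3.png

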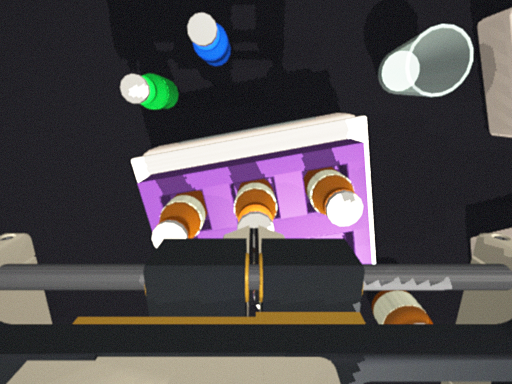

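The scene crop shows the shut fingertips at (268,275), directly over the proud stopper and clear of the neighbours. The wrist view at (255,225) agrees. Pressing slowly now.

Emit:
send_rows(motion=[[[-0.0005,0.006,0,0],[-0.0005,0.011,0,0],[-0.0005,0.014,0,0],[-0.0005,0.016,0,0],[-0.0005,0.018,0,0],[-0.0005,0.019,0,0]]])

```text
time: 3.8
tool_pos: [0.4938, -0.1913, 0.2013]
tool_rot: [-1.575, -0.007, -0.437]
contact_force: [-1.7, -0.3, 3.9]
opening: 0.0002
```

Emit:
send_rows(motion=[[[0,0.001,0,0],[0,0.002,0,0],[0,0.003,0,0],[0,0.004,0,0],[0,0.0045,0,0],[0,0.005,0,0],[0,0.0055,0,0],[0,0.0055,0,0]]])

```text
time: 4.6
tool_pos: [0.4941, -0.1914, 0.1963]
tool_rot: [-1.575, -0.008, -0.437]
contact_force: [-1.1, 0.6, 7.2]
opening: 0.0004
```

Emit:
send_rows(motion=[[[0,0.0005,0,0],[0,0.001,0,0],[0,0.0015,0,0],[0,0.0015,0,0],[0,0.0015,0,0]]])

```text
time: 5.1
tool_pos: [0.4945, -0.1917, 0.1963]
tool_rot: [-1.575, -0.01, -0.437]
contact_force: [-1.9, 0.2, 13.0]
opening: 0.0002
```

The position stopped at a tip height of 0.171 while the force rose to 13 N, which is the firm stop. Lifting off.

Emit:
send_rows(motion=[[[0,-0.005,0,0],[0,-0.02,0,0],[0,-0.05,0,0],[0,-0.09,0,0],[0,-0.13,0,0],[0,-0.13,0,0]]])

```text
time: 5.7
tool_pos: [0.4953, -0.1915, 0.3316]
tool_rot: [-1.576, -0.02, -0.437]
contact_force: [1.8, -0.3, -1.0]
opening: 0.0007
```

Run:
```python
from h import *
from cell import sensors,read_camera
s=sensors.observe();print({k:np.round(s[k],4).tolist() for k in("time","tool_pos","contact_force")})
print("to key",np.round(delta(s,[.495,.190,.20]),4))
S=read_camera("scene");T=dict(np.load("top0.npz"))
cv2.imwrite("pics/scene4.png",cv2.resize(S["frame"][180:300,130:250,::-1],(600,600)))
for c,z in blobs(S["frame"],110,200,290,340,150,45,60,300):print(np.round(c,1),z)
S0=dict(np.load("scene0.npz"));cv2.imwrite("pics/box.png",cv2.resize(S0["frame"][105:195,230:330,::-1],(800,600)))
print("key proj",(np.array(proj(S0,np.array([.495,.1904,.067])))-[230,105])*[8,600/90])
```

```text
{'time': 5.7, 'tool_pos': [0.4953, -0.1915, 0.3316], 'contact_force': [1.8316, -0.3265, -0.9537]}
to key [-0.1643  0.1266  0.3462]
[224.  202.3] [17, 7, 89]
[130.7 215.3] [12, 13, 69]
[207.2 217.2] [13, 12, 111]
[184.3 237.3] [13, 12, 120]
[122.4 250.2] [12, 11, 106]
[205.8 256.8] [13, 13, 130]
[160.  258.1] [13, 13, 128]
[181.7 278.9] [14, 13, 138]
key proj [341.4842751  220.70495161]
```

View pics/scene4.png

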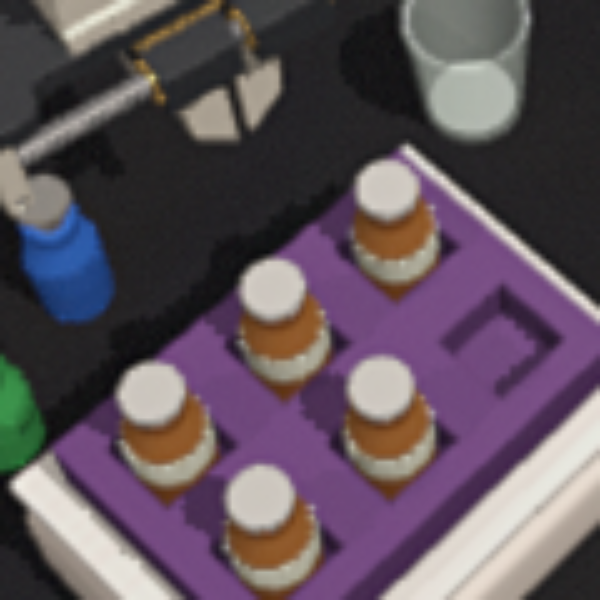

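View pics/box.png

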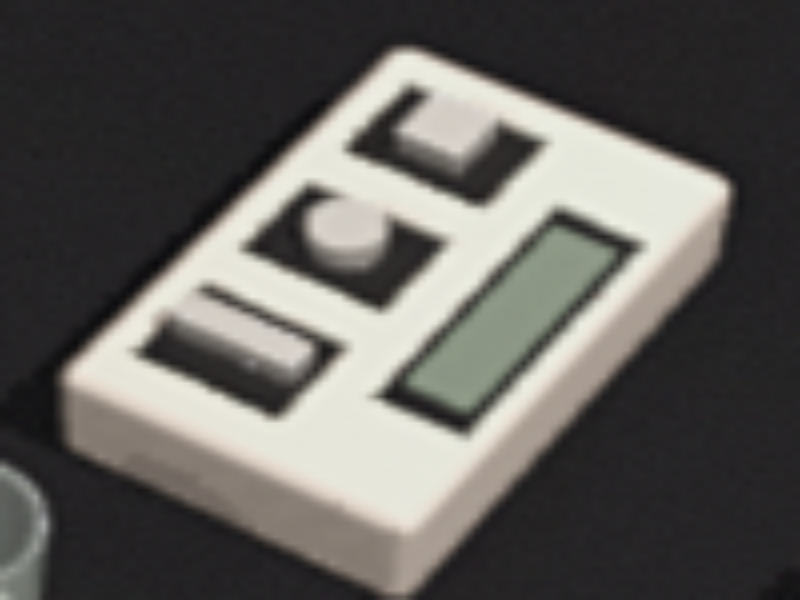

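All five stoppers now stand level. stopper_a is at (184.3,237.3), against a neighbour midpoint of (183.6,237.7). In the box crop the round key is the middle one at (345,224), and the predicted point (341,221) agrees within about half a real pixel. Moving to it.

Emit:
send_rows(motion=[[[-0.02,0,0.045,0],[-0.04,0,0.09,0],[-0.06,0,0.13,0],[-0.085,0,0.175,0],[-0.105,0,0.22,0],[-0.125,0,0.26,0],[-0.145,0,0.305,0],[-0.16,0,0.34,0]]])

```text
time: 6.55
tool_pos: [0.4924, 0.1872, 0.3228]
tool_rot: [-1.577, -0.013, -0.436]
contact_force: [0.9, -0.6, -0.1]
opening: -0.0
```

Emit:
send_rows(motion=[[[0,0.03,0,0],[0,0.06,0,0],[0,0.1,0,0],[0,0.13,0,0],[0,0.15,0,0],[0,0.15,0,0],[0,0.15,0,0]]])

```text
time: 7.25
tool_pos: [0.4935, 0.1854, 0.1723]
tool_rot: [-1.578, -0.012, -0.436]
contact_force: [1.3, -0.4, -0.3]
opening: 0.0004
```

Run:
```python
from h import *
from cell import sensors,read_camera
s=sensors.observe();print({k:np.round(s[k],4).tolist() for k in("time","tool_pos","tool_rot","contact_force")})
print(np.round(delta(s,[.495,.190,.110]),4))
```

```text
{'time': 7.25, 'tool_pos': [0.4935, 0.1854, 0.1723], 'tool_rot': [-1.5778, -0.0117, -0.4359], 'contact_force': [1.2788, -0.3737, -0.3439]}
[-0.0013  0.0623  0.0052]
```

Emit:
send_rows(motion=[[[-0.001,0.02,0.005,0],[-0.001,0.04,0.005,0],[-0.001,0.055,0.005,0],[-0.001,0.062,0.005,0],[-0.001,0.062,0.005,0],[-0.001,0.062,0.005,0]]])

```text
time: 7.85
tool_pos: [0.4959, 0.1898, 0.1113]
tool_rot: [-1.577, -0.013, -0.436]
contact_force: [-0.5, -0.2, 0.4]
opening: 0.0003
```

Run:
```python
from h import *
from cell import sensors,read_camera
s=sensors.observe();print({k:np.round(s[k],4).tolist() for k in("time","tool_pos","tool_rot","contact_force")})
print(np.round(delta(s,[.495,.190,.092]),4))
f=read_camera("scene")["frame"][:,:,::-1]
cv2.imwrite("pics/scene5.png",cv2.resize(f[95:195,230:330],(600,600)))
```

```text
{'time': 7.85, 'tool_pos': [0.4959, 0.1898, 0.1113], 'tool_rot': [-1.5767, -0.0131, -0.4359], 'contact_force': [-0.5252, -0.2178, 0.4371]}
[-0.0012  0.0193 -0.0001]
```

View pics/scene5.png

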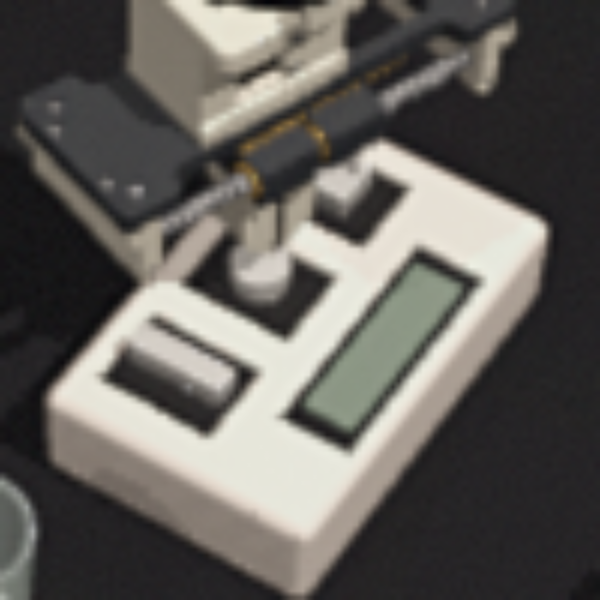

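The tips are over the round key (crop (263,260)), with the bar and square keys clear. Pressing.

Emit:
send_rows(motion=[[[-0.001,0.008,0,0],[-0.001,0.014,0,0],[-0.001,0.018,0,0],[-0.001,0.02,0,0],[-0.001,0.022,0,0],[-0.001,0.024,0,0],[-0.001,0.0255,0,0],[-0.001,0.0255,0,0]]])

```text
time: 8.7
tool_pos: [0.495, 0.19, 0.0863]
tool_rot: [-1.577, -0.013, -0.436]
contact_force: [-3.4, -0.2, 6.3]
opening: 0.0005
```

Emit:
send_rows(motion=[[[0,0.0005,0,0],[0,0.001,0,0],[0,0.001,0,0]]])

```text
time: 9.0
tool_pos: [0.495, 0.19, 0.0862]
tool_rot: [-1.576, -0.014, -0.436]
contact_force: [-4.8, -1.4, 11.3]
opening: -0.0001
```

Emit:
send_rows(motion=[[[0,-0.005,0,0],[0,-0.015,0,0],[0,-0.04,0,0],[0,-0.08,0,0],[0,-0.13,0,0],[0,-0.18,0,0],[0,-0.2,0,0],[0,-0.2,0,0]]])

```text
time: 9.8
tool_pos: [0.4945, 0.1926, 0.2903]
tool_rot: [-1.571, -0.02, -0.436]
contact_force: [0.4, -0.0, -0.4]
opening: 0.0002
```

Emit:
send_rows(motion=[[[0,0,0.01,0],[-0.02,0,0.04,0],[-0.04,0,0.08,0],[-0.06,0,0.1,0],[-0.06,0,0.1,0],[-0.06,0,0.1,0]]])

```text
time: 10.4
tool_pos: [0.4818, 0.3091, 0.2874]
tool_rot: [-1.574, -0.018, -0.434]
contact_force: [0.4, -1.0, -0.0]
opening: 0.0002
```

Run:
```python
from h import *
from cell import sensors,read_camera
s=sensors.observe();print({k:np.round(s[k],4).tolist() for k in("time","tool_pos","contact_force","qvel")})
S=read_camera("scene");T=read_camera("top")
cv2.imwrite("pics/scene6.png",cv2.resize(S["frame"][90:340,110:350,::-1],(624,600),interpolation=3));cv2.imwrite("pics/top6.png",T["frame"][:,:,::-1])
bs=blobs(S["frame"],110,200,290,340,150,45,60,300);bt=blobs(T["frame"],270,150,390,270,150,60,50,260)
for c,_ in bs:
    best=min(((tri(ray(S,*c),ray(T,*d)),d) for d,_ in bt),key=lambda x:x[0][1])
    print(np.round(c,1),np.round(best[0][0],4),round(best[0][1],4))
```

```text
{'time': 10.4, 'tool_pos': [0.4818, 0.3091, 0.2874], 'contact_force': [0.3611, -0.9807, -0.0479], 'qvel': [-0.0338, -0.0156, 0.0022, -0.0034, 0.0021, -0.0035]}
[224.  202.4] [ 0.5227 -0.1151  0.215 ] 0.035
[207.2 217.2] [ 0.5098 -0.131   0.1704] 0.001
[138.  219.8] [ 0.3489 -0.172   0.0868] 0.0001
[184.3 237.3] [ 0.4943 -0.1908  0.1699] 0.0006
[122.4 250.2] [ 0.3643 -0.248   0.0867] 0.0004
[205.8 256.8] [ 0.554  -0.2065  0.1708] 0.0002
[160.  258.2] [ 0.4784 -0.2509  0.1702] 0.0006
[181.7 278.9] [ 0.5388 -0.2666  0.1712] 0.0
```

View pics/scene6.png

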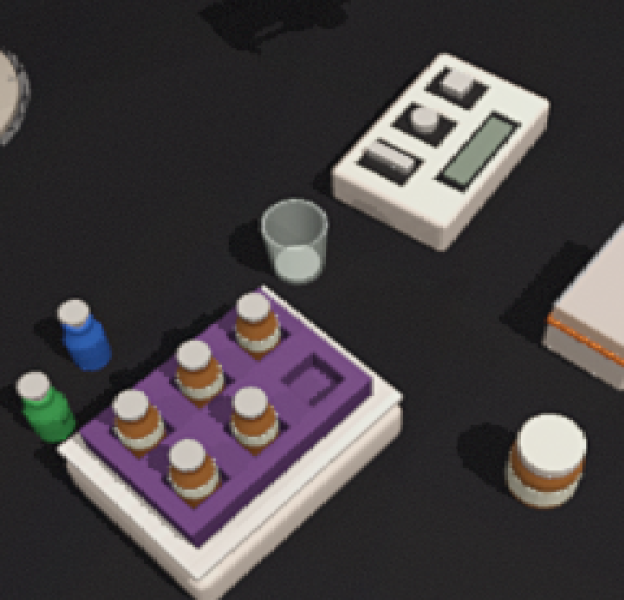

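View pics/top6.png

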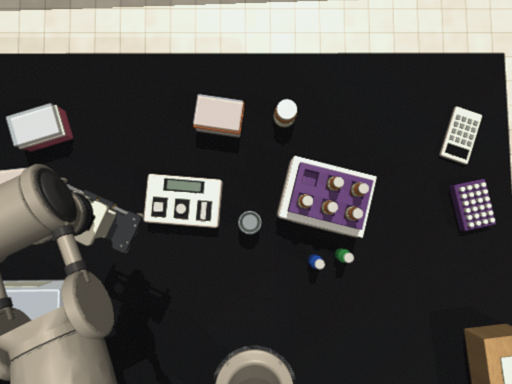

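The scene crop shows all five stoppers level, all three keys up (round key at (424,120)), and the beaker and jar standing where they were. The top view shows the tip box unmoved at (218,115) and the arm clear of everything. Handing in.

```bash
python3 -c "
from cell import hand_in;print(hand_in())"
```

```text
the job is handed in; nothing more can be done
None
```

I pressed the proud stopper home, pressed the round key once and let it come back up, then withdrew and handed the job in. The hand-in gives no verdict.

- **Stopper:** The proud one was on the middle bottle of the rack's -x row, its top measured 181 mm above the table. I pressed it with shut fingertips to a firm stop, at most 13 N at the readings I took. Its top afterwards measured 170 mm, against about 170–171 mm for the other four and 171 mm nominal. That 1 mm is within the calibration error.
- **Round key:** I pressed it until the tips were at 61 mm, which is the full 6 mm of travel. The force was 6 N, rising to 11 N at the stop.
- **Last look:** The final pictures show all three keys up. The other bottles triangulate to the same points as at the start, and the beaker, jar and tip box appear unmoved. The arm stood clear with no contact force beyond sensor noise of about 1 N. The whole job took about 10.5 s of the 40 s allowed.

No check failed. One blob in the bottle search gave a bad match (35 mm between the two views), but it was part of the beaker and I ignored it.

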